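# Load the label printer and clip its cover shut

## Task

Put the roll of stickers, lying flat, into the open bay of the label printer so that it lies on the bay's floor between the two black ribs. Then set the blue cover on the printer and press it down until both of its orange spring clips have snapped in and it lies fully down all along the rim; either way round will do. Leave the sugar jar, cocoa shaker, bell and caramel bottle standing where they are, and let go of everything.

Things in the scene. Friction and masses are not known exactly. Their poses are not given: they have to be found in the camera images.
- label_printer: White label printer fixed to the counter, 166 (its x) x 98 (its y) x 58 mm, with a low black nose (17 mm long, 28 mm high) at its -x end. Origin: centre of its underside; z up. Its open-topped bay, 150 (x) x 84 (y) mm inside, is centred on the origin; floor 6 mm, rim 58 mm above the counter.
- bay (a point): Centre of the bay's floor, 6 mm above the counter, where the roll's underside belongs; axes as the printer's. Two black ribs 3 mm high cross the floor along y, inner faces at x = +-39 mm; the roll lies between them. Fingers have most room along the bay's length (x).
- rim (a point): Middle of the bay's mouth, level with the rim (58 mm up), where the underside of the cover's plate ends; axes as the printer's. Each end wall (x = +-75 to +-83 mm) has at its middle a window 32 mm wide below a rounded ledge 4 mm high at the rim; one clip of the cover catches in each window, under the ledge.
- sticker_roll: Cream roll of stickers lying flat, 68 mm in diameter, 38 mm high, 60 to 110 g; solid to the touch (its centre hole cannot be entered). Origin: centre of its underside, z up. Sugar jar and cocoa shaker stand beside it on opposite sides, centres about 108 mm from the roll's centre, along its own +x (jar) and -x (shaker).
- cover: Blue cover, 120 g: plate 160 (its x) x 92 (y) x 5 mm, underside at z = 24 mm, on four locating legs. Origin: centre, at the legs' feet; z up. Legs 9 mm thick at x = +-68.5, y = +-35.5 mm, feet tapered to 3 mm, enter the bay's corners with 2 mm to spare. Fits either way round. Fully down, its origin is 34 mm above the printer's; set on unpressed it rests about 13 mm higher.
- cover_grip (a point): Point in the cover's grip rib, on its mid-line, 7 mm below the rib's top. The rib stands on the middle of the plate: 12 mm thick (x), 52 mm long (y), 18 mm high (cover z = 29 to 47 mm). Axes as the cover's: pinch along x.
- pad_a (a point): White thumb mark on top of the plate at the cover's +x end (62 mm from the middle): press here for clip a. Axes as the cover's.
- pad_b (a point): White thumb mark on top of the plate at the cover's -x end (62 mm from the middle): press here for clip b. Axes as the cover's.
- clip_a (a joint): Deflection of the spring clip at the cover's +x end, m: 0 = sprung fully out (free, or caught in its window), up to about 0.005 while squeezed in by the ledge. Orange, 22 mm wide, sloped nib jutting 5 mm past the bay's wall. Each clip takes 4 to 12 N of downward push at its end of the plate (or about twice that at the middle for both), over some 13 mm; it snaps in at the last 1 to 2 mm and cannot be pulled out.
- clip_b (a joint): The same for the clip at the cover's -x end.
- sugar_jar: Glass sugar jar with a steel pourer, 68 mm in diameter, 134 mm high; bystander beside the roll. Origin: centre of its underside.
- cocoa_shaker: Steel cocoa shaker, 68 mm in diameter, 108 mm high; bystander on the other side of the roll. Origin: centre of its underside.
- service_bell: Silver counter bell, 67 mm in diameter, 49 mm high; bystander off the +x end of the cover. Origin: centre of its underside.
- squeeze_caramel: Caramel squeeze bottle, 64 x 73 mm, 237 mm high; bystander behind the printer's +x end. Origin: centre of its underside.
Mind the look-alikes: they are no part of the job. What is shaped like the sticker_roll but green or turquoise is not meant.

How it is judged:
By the outcome, as a careful person would: the job done as asked, in the order asked, and still so for the second after the job is handed in, with the robot touching nothing.
It also fails if it takes over 70 s, if anything falls off the work surface, if the arm or the gripper's body presses on something with over 40 N, if the wrist force passes 120 N, or if a joint passes its speed limit or range.

## Robot

A 6-joint arm with a two-finger parallel gripper is mounted at the origin on a cart in front of the work surface, level with it; the furniture and walls round the work are solid. World frame = base frame: x ahead of the robot, y to its left, z up, the work surface at z = 0. Lengths are in m, angles in rad, forces in N, time in s.
With the tool pointing down it reaches from about 0.35 to 0.85 m from the base axis. Payload 8.1 kg.
Tool frame: the origin (TCP) lies on the mounting face of the last link; the fingertips stand 186 mm ahead of it and the grasp point (between the pads) lies 167 mm ahead of it; z points along the fingers, y is the line along which they close (so a half turn about z gives the same grasp; the last joint's range is limited). The gripper opens to 93 mm and grips with 3 to 60 N. Pads are 15 mm wide; open, the fingers measure 128 mm over their backs; the gripper's body (75 mm by 188 mm) begins 65 mm behind the grasp point.
Start: joints at [1.184, 0.13, 1.488, -0, 1.523, -0.085], TCP at [0.178, 0.573, 0.405] pointing down, gripper open.
Joint ranges: [-2.96, 2.96], [-0.89, 2.26], [0.02, 2.5], [-1.34, 4.48], [0, 2.73], [-2.66, 2.66]. Speed limits (rad/s): [2.39, 2.39, 2.79, 3.14, 3.14, 3.14].

## Interface

Orientations are given as a rotation vector (axis times angle).
In Python, from plant import * gives the robot as it stands. The module is installed in compiled form; this text tells all that it offers.
- The arm moves only by the tool arm_command, never from a script. Its argument "increments" is a list of rows, each a list of 6 numbers: the shift along the tool's x, y, z in units of 0.2 m (1.0 is 0.2 m), then the turn, a rotation vector about the tool's x, y, z in units of pi rad (1.0 is pi rad). A call has exactly 5 rows; each row is the pose to reach, as a shift and turn from the pose commanded when the call began, along the tool's axes at that moment, turning the shorter way round; what a row does not reach only later rows make up. A row lasts 1/8 s, in which the tool goes at most 62.5 mm and 10.7 degrees, less where a joint would pass 70% of its speed; a pose out of reach is approached as far as the arm can. A call with a number of a shift or a turn outside -1 to 1 is refused whole. A call with a gripper value outside its range is refused whole. "fingers" is the closure, from -1 (fully open) to 1 (shut), set as the call begins (left out, the last holds). The fingers move at their own pace and stop on an object; "force" is the grip in N (left out, the last holds). Time passes only in rows, so rows that repeat a pose let the fingers close, or fill a call up. It gives the time, the measured TCP pose, the force, the opening and the grip force at its end, in the units of the state.
- read_state(): the state, without advancing time (a new reading comes with each control period).
- read_camera(name): name is "side" or "top"; returns a dict with "image" (400x640x3 uint8, red, green, blue), "fx", "fy", "cx", "cy" (pixels), "T" (4x4, takes a point from camera to world coordinates). Camera axes: x right, y down, z forward; pixel columns grow to the right and rows downward; lengths in m; the calibration is good to about 2 mm. A picture is of the moment at which its call begins. There is no depth.
- close_job(): hands the job in; it is judged then, once.
The state is a dict: "t": time; "q": joint angles; "dq": joint speeds; "joint_torque": joint torques, N m; "tool_pos": TCP position; "orientation": TCP orientation; "force": force on the tool from outside, world axes, zero at the start; "wrist_torque": the same for the moment, N m; "opening": finger opening in m; "gripper_force": force on a finger pad.
Only numpy, scipy, OpenCV 4.12 (cv2) and the standard library are available. Lean on these libraries where they do the work, as an engineer would, in place of code of your own. Each camera call takes 0.05 s, during which the arm holds its last target. There are 200 camera calls.

## Working session

There is one attempt and no reset: what is moved stays moved. The work goes in short steps, Python scripts to look and compute and a tool call to move; the robot and the scene stay as the last step left them, time stands still between calls to the robot, and variables do not carry over. Pictures are saved under pics/ and viewed, at most 10 in all, crops included, and the job is handed in when it is done.

Besides the shell and the picture viewer there is one more tool, called after "Call:" as a command line: name --pt "numbers of a row" for each row, then --argument value for the rest. arm_command: Moves the arm, as the interface text tells. Shifts and turns lie within -1 to 1; 1 stands for 0.2 m of shift or pi rad of turn. Its arguments: {"type":"object","properties":{"increments":{"type":"array","items":{"type":"array","items":{"type":"number","minimum":-1,"maximum":1}}},"fingers":{"type":"number"},"force":{"type":"number"}},"required":["increments"]}

```bash
mkdir -p pics; python3 - <<'E'
from plant import *
import cv2
for n in("top","side"):
    c=read_camera(n);cv2.imwrite(f"pics/{n}0.png",c["image"][:,:,::-1]);print(n,c["fx"],c["fy"],c["cx"],c["cy"]);print(c["T"].round(4).tolist())
s=read_state();print(s)
E
```

```text
top 488.2929328955634 488.2929328955634 320.5532484085616 198.8978911432507
[[0.3825, -0.893, 0.2373, 0.1646], [-0.9239, -0.3682, 0.1037, -0.1778], [-0.0053, -0.2589, -0.9659, 1.5623], [0.0, 0.0, 0.0, 1.0]]
side 426.38359764094696 426.38359764094696 317.11103190747394 198.59513214874048
[[0.947, -0.1598, 0.2787, 0.1527], [-0.3212, -0.4552, 0.8304, -1.2163], [-0.0059, -0.8759, -0.4824, 0.7787], [0.0, 0.0, 0.0, 1.0]]
{'t': 0.1, 'q': array([ 1.18362111e+00,  1.31104496e-01,  1.48919006e+00, -2.02183003e-05,
        1.52297398e+00, -8.54014803e-02]), 'dq': array([ 0.001085  , -0.00080961, -0.00307944,  0.00057606, -0.0009834 ,
        0.00304542]), 'joint_torque': array([ 1.16817351e-03, -5.61339498e+01, -4.93099129e+01,  7.69892475e-02,
        2.90983234e-02, -2.99946308e-06]), 'tool_pos': array([0.178234  , 0.57270098, 0.40377   ]), 'orientation': array([-4.72170739e-01, -3.10552912e+00,  2.56643705e-03]), 'force': array([-0.15977096, -0.01749054, -0.35905848]), 'wrist_torque': array([-0.06166089,  0.02001855,  0.01010836]), 'gripper_force': 0.0, 'opening': 0.09295112649380734}
```

View pics/top0.png

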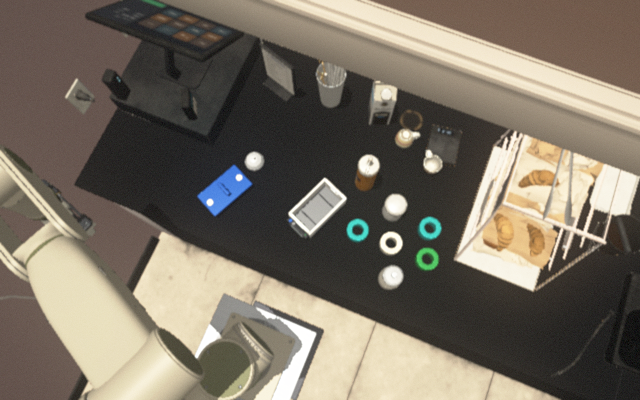

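View pics/side0.png

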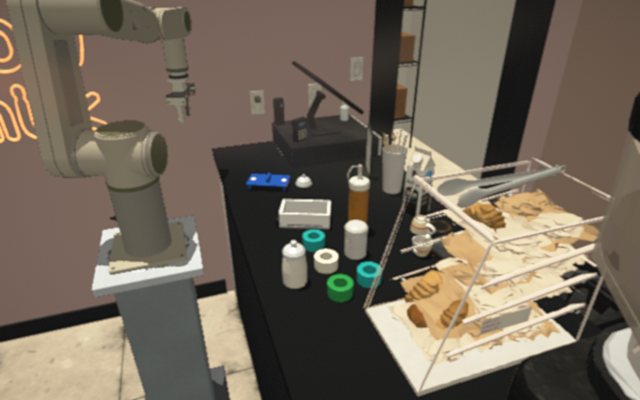

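The top view shows the blue cover at (225,190), the printer at (318,207), and the cream ring at (391,243). The cream ring stands between two jars, at (395,207) and (391,277). The look-alikes are the turquoise rings at (357,230) and (429,228) and the green one at (427,259). Only the cream ring at (391,243) fits the description, being cream and between jar and shaker. I'll confirm that in a crop and measure.

```bash
cat > h.py <<'E'
from plant import *
import cv2, numpy as np
from scipy.spatial.transform import Rotation as R
def cast(c,uv,z):
    uv=np.atleast_2d(np.asarray(uv,float))
    d=np.c_[(uv[:,0]-c["cx"])/c["fx"],(uv[:,1]-c["cy"])/c["fy"],np.ones(len(uv))]@c["T"][:3,:3].T
    o=c["T"][:3,3]; return (o+d*((z-o[2])/d[:,2])[:,None])[:,:2]
def proj(c,p):
    q=(np.atleast_2d(p)-c["T"][:3,3])@c["T"][:3,:3]
    return np.c_[q[:,0]/q[:,2]*c["fx"]+c["cx"],q[:,1]/q[:,2]*c["fy"]+c["cy"]]
def blobs(m,amin=20):
    n,l,s,ce=cv2.connectedComponentsWithStats(m.astype(np.uint8))
    return [(s[i,4],ce[i],l==i) for i in range(1,n) if s[i,4]>=amin]
def delta(pos,yaw_y=None):
    """shift rows (units) from the current measured pose to world grasp-point pos, tool y along angle yaw_y, pointing down"""
    s=read_state(); A=R.from_rotvec(s["orientation"]); 
    if yaw_y is None: B=A
    else:
        best=None
        for k in (0,np.pi):
            y=np.array([np.cos(yaw_y+k),np.sin(yaw_y+k),0]);z=np.array([0,0,-1.]);B0=R.from_matrix(np.c_[np.cross(y,z),y,z])
            m=(A.inv()*B0).magnitude()
            if best is None or m<best[0]: best=(m,B0)
        B=best[1]
    tcp=np.asarray(pos)-0.167*B.as_matrix()[:,2]
    return np.r_[A.inv().apply(tcp-s["tool_pos"])/.2,(A.inv()*B).as_rotvec()/np.pi].round(4),tcp.round(4)
E
python3 - <<'E'
from h import *
t=read_camera("top");s=read_camera("side")
big=np.hstack([cv2.resize(t["image"][180:300,270:450],None,fx=2.2,fy=3,interpolation=2)[:360],cv2.resize(s["image"][180:310,230:390],None,fx=2.4,fy=360/130,interpolation=2)])
cv2.imwrite("pics/c1.png",big[:,:,::-1]);print(big.shape)
for n,c in(("top",t),("side",s)):
    h=cv2.cvtColor(c["image"],cv2.COLOR_RGB2HSV).astype(int);H,S,V=h[...,0],h[...,1],h[...,2]
    m=(H>95)&(H<130)&(S>140)&(V>80)
    for a,ce,mm in blobs(m,60):
        k=cv2.findContours(mm.astype(np.uint8),0,1)[0][0];print(n,"blue",a,ce.round(1),cv2.minAreaRect(k))
    m=(V>140)&(S<90); x0,x1,y0,y1=(190,450,140,300) if n=="top" else (230,390,160,310)
    w=np.zeros_like(m);w[y0:y1,x0:x1]=1
    for a,ce,mm in blobs(m&w,12):
        ys,xs=np.where(mm);print(n,"white",a,ce.round(1),xs.min(),xs.max(),ys.min(),ys.max())
E
```

```text
(360, 780, 3)
top blue 1309 [224.3 189.8] ((224.32351684570312, 189.79412841796875), (28.309425354003906, 50.87019348144531), 49.398704528808594)
top white 23 [400.9 144. ] 396 408 141 146
top white 19 [406.2 140.4] 401 411 140 141
top white 305 [431.8 162. ] 423 441 150 172
top white 255 [253.7 160.7] 245 262 152 169
top white 363 [368.3 165.1] 358 379 155 175
top white 42 [238.7 177. ] 235 242 174 180
top white 1545 [317.4 206.7] 288 346 178 235
top white 417 [394.7 205.1] 384 406 194 217
top white 43 [209.6 202. ] 206 213 199 205
top white 340 [390.8 242.7] 380 402 232 254
top white 3723 [234.2 280.9] 190 322 245 299
top white 425 [390.6 276.7] 379 402 266 288
side blue 470 [267.5 179.6] ((267.9787902832031, 179.74224853515625), (43.86781311035156, 15.593636512756348), 1.6365771293640137)
side white 12 [359.5 165.5] 358 361 164 167
side white 258 [358.8 182.4] 349 369 173 190
side white 132 [303.1 181.2] 296 310 175 186
side white 19 [252.8 178.3] 250 255 177 180
side white 20 [283.5 179.5] 281 286 178 181
side white 1279 [304.7 211.6] 279 330 199 227
side white 287 [355.7 226.6] 345 367 219 234
side white 299 [293.3 249.9] 283 304 240 258
side white 467 [325.5 259.4] 314 338 248 271
side white 529 [293.5 272.1] 283 304 258 287
side white 31 [378.3 270.7] 375 381 265 277
side white 120 [232.5 299.7] 230 236 290 309
side white 124 [379.8 306.6] 366 389 302 309
```

View pics/c1.png

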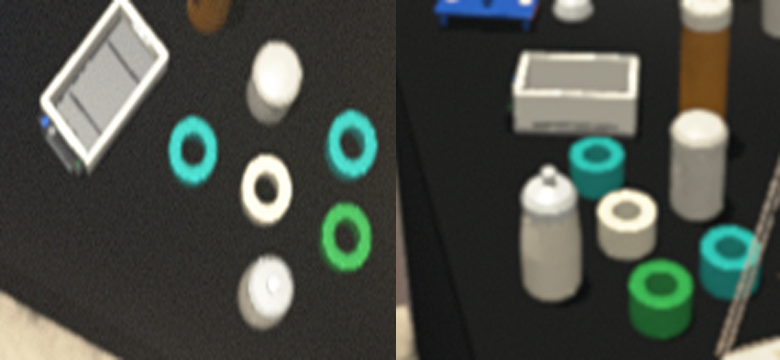

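The crop confirms it: the cream roll stands between the jar and the shaker, and green and turquoise are distractors. Next I'll compute the poses.

```bash
python3 - <<'E'
from h import *
t=read_camera("top");s=read_camera("side")
def rep(n,a,b,z):
    A=cast(t,a,z)[0];B=cast(s,b,z)[0];print(n,A.round(4),B.round(4))
rep("padA?",(238.7,177),(283.5,179.5),.029);rep("padB?",(209.6,202),(252.8,178.3),.029)
for c,n in((t,"top"),(s,"side")):
    h=cv2.cvtColor(c["image"],cv2.COLOR_RGB2HSV).astype(int);H,S,V=h[...,0],h[...,1],h[...,2]
    win=np.zeros(H.shape,bool)
    if n=="top": win[170:240,280:352]=1
    else: win[190:232,270:335]=1
    m=(V>(150))&(S<90)&win
    mm=max(blobs(m),key=lambda b:b[0])[2].astype(np.uint8)
    k=max(cv2.findContours(mm,0,1)[0],key=len)[:,0]
    if n=="top":
        w=cast(c,k,.058).astype(np.float32)*1000;r=cv2.minAreaRect(w);print(n,r,cv2.boxPoints(r))
    # bay floor dark ribs / grey interior
    print(n,[(a,ce.round(1)) for a,ce,_ in blobs((V>90)&(V<=150)&(S<60)&win,40)])
    if n=="top":
        m=(H>90)&(H<130)&(S>140)&(V>80);w=np.zeros_like(m);w[150:225,190:260]=1
        mm=(m&w).astype(np.uint8);mm=cv2.morphologyEx(mm,3,np.ones((9,9)))
        k=max(cv2.findContours(mm,0,1)[0],key=len)[:,0];r=cv2.minAreaRect(cast(c,k,.029).astype(np.float32)*1000);print("cover",r)
        win=np.zeros(H.shape,bool);win[228:258,376:406]=1
        mm=((V>120)&win);k=max(cv2.findContours(mm.astype(np.uint8),0,1)[0],key=len)[:,0]
        P=cast(c,k,.038).astype(np.float32)*1000;print("roll",cv2.minEnclosingCircle(P),P.mean(0),cv2.fitEllipse(P))
        for uv,z in(((394.7,205.1),.108),((390.6,276.7),.125),((394.7,205.1),.134),((390.6,276.7),.108)):print(uv,z,cast(c,uv,z))
        for n2,uv,z in(("tq1",(357,230),.038),("tq2",(429,228),.038),("gr",(427,259),.038),("bell",(253.7,160.7),.04),("caramel",(368,165),.2)):print(n2,cast(c,uv,z))
    else:
        win=np.zeros(H.shape,bool);win[245:262,310:342]=1
        print("roll side",cast(c,[(326.5,255.5)],.038))
E
```

```text
padA? [0.5075 0.2647] [0.5104 0.2675]
padB? [0.3942 0.3163] [0.3973 0.3188]
top ((505.1212158203125, -12.164604187011719), (102.28668975830078, 181.15591430664062), 68.0531997680664) [[401.99274  -25.74855 ]
 [570.0205   -93.454765]
 [608.2497     1.419342]
 [440.22192   69.12556 ]]
top [(np.int32(206), array([312.6, 198.9])), (np.int32(144), array([311.4, 224.1]))]
cover ((450.18060302734375, 290.1304931640625), (97.0731430053711, 164.1179656982422), 65.17208099365234)
roll ((491.2993469238281, -272.4019775390625), 37.72652816772461) [ 491.75455 -272.74783] ((491.7702331542969, -272.9049377441406), (70.32574462890625, 73.69757080078125), 84.4711685180664)
(394.7, 205.1) 0.108 [[ 0.59046141 -0.23960347]]
(390.6, 276.7) 0.125 [[ 0.37834038 -0.30251821]]
(394.7, 205.1) 0.134 [[ 0.5828485  -0.23849829]]
(390.6, 276.7) 0.108 [[ 0.3808681  -0.30399349]]
tq1 [[ 0.48870883 -0.16021476]]
tq2 [[ 0.58198801 -0.36924222]]
gr [[ 0.48622672 -0.39599481]]
bell [[0.57505363 0.23956685]]
caramel [[ 0.6478796  -0.12100218]]
side [(np.int32(224), array([304.2, 224.5]))]
roll side [[ 0.49653742 -0.27393231]]
```

```bash
python3 - <<'E'
from h import *
t=read_camera("top");s=read_camera("side")
a=cv2.resize(t["image"][172:242,282:352],(560,560),interpolation=cv2.INTER_CUBIC)
b=cv2.resize(s["image"][195:232,275:335],(240,148),interpolation=cv2.INTER_CUBIC)
o=np.zeros((560,800,3),np.uint8);o[:,:560]=a;o[:148,560:]=b
cv2.imwrite("pics/c2.png",o[:,:,::-1])
E
```

```text
(no output)
```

View pics/c2.png

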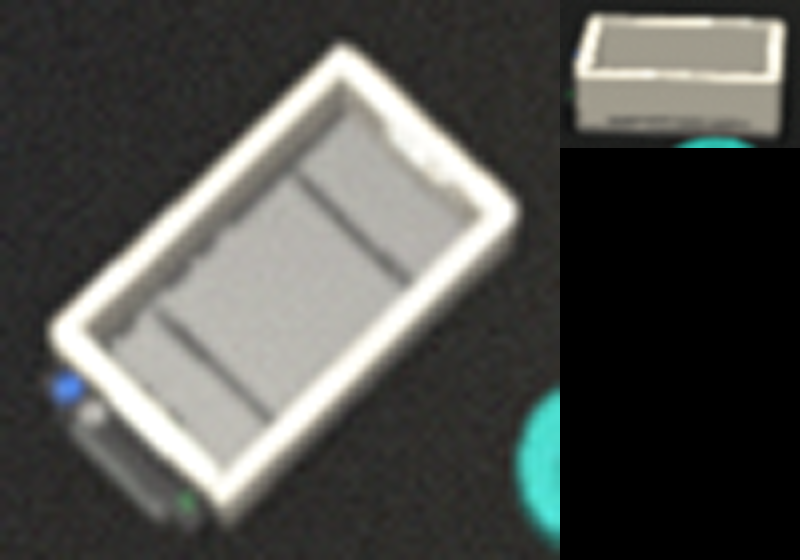

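The crop shows the rim's outer corners at (343,43), (519,208), (224,500) and (50,330). The black nose is at the lower left, so the printer's -x end is there.

```bash
python3 - <<'E'
from h import *
t=read_camera("top");s=read_camera("side")
k=np.array([(343,43),(519,208),(224,500),(50,330)])/8+[281.56,171.56]
a=cast(t,k,.058)
k2=np.array([(32,15),(225,20),(219,80),(14,76)])/4+[274.6,194.6]
b=cast(s,k2,.058)
for p in(a,b):
    print(p.round(4).tolist(),p.mean(0).round(4),[round(float(np.linalg.norm(p[i]-p[(i+1)%4])),4) for i in range(4)])
    for i in range(4):
        d=p[(i+1)%4]-p[i];print(i,np.degrees(np.arctan2(d[1],d[0])).round(1))
print(delta([.4935,-.273,.16],np.radians(106.5)), read_state()["q"])
E
```

```text
[[0.6068, 0.0003], [0.5697, -0.0909], [0.4158, -0.028], [0.4525, 0.0622]] [ 0.5112 -0.0141] [0.0984, 0.1663, 0.0974, 0.1662]
0 -112.1
1 157.8
2 67.8
3 -21.9
[[0.4554, 0.0663], [0.612, 0.0017], [0.5721, -0.0919], [0.4148, -0.0301]] [ 0.5136 -0.0135] [0.1694, 0.1018, 0.169, 0.1045]
0 -22.4
1 -113.1
2 158.5
3 67.2
(array([-2.7618, -3.5699,  0.3885,  0.    , -0.    , -0.1877]), array([ 0.4935, -0.273 ,  0.327 ])) [ 1.18362053e+00  1.30386555e-01  1.48824385e+00  2.47424879e-05
  1.52296044e+00 -8.53988448e-02]
```

Call:
arm_command --pt "-1 -0.72 0 0 0 -0.188" --pt "-1 -0.72 0 0 0 -0.188" --pt "-1 -0.72 0 0 0 -0.188" --pt "-1 -0.72 0 0 0 -0.188" --pt "-1 -0.72 0 0 0 -0.188" --fingers -1 --force 25

```text
t: 1.12
tool_pos: [0.3285, 0.3733, 0.405]
orientation: [-0.446, 3.109, -0.001]
force: [-0.1, 0.4, -0.1]
opening: 0.0931
gripper_force: 0.0
```

Call:
arm_command --pt "0 -0.3 0 0 0 0" --pt "0 -0.6 0 0 0 0" --pt "0 -0.9 0 0 0 0" --pt "0 -1 0 0 0 0" --pt "0 -1 0 0 0 0"

```text
t: 1.75
tool_pos: [0.3837, 0.1837, 0.405]
orientation: [-0.448, 3.109, 0.001]
force: [0.3, 0.0, -0.8]
opening: 0.093
gripper_force: 0.0
```

Call:
arm_command --pt "0 -0.3 0 0 0 0" --pt "0 -0.6 0 0 0 0" --pt "0 -0.9 0 0 0 0" --pt "0 -1 0 0 0 0" --pt "0 -1 0 0 0 0"

```text
t: 2.38
tool_pos: [0.4409, -0.0073, 0.4046]
orientation: [0.45, -3.109, -0.001]
force: [-0.4, 0.9, 0.1]
opening: 0.0929
gripper_force: 0.0
```

Call:
arm_command --pt "0 -0.3 0 0 0 0" --pt "0 -0.6 0 0 0 0" --pt "0 -0.9 0 0 0 0" --pt "0 -1 0 0 0 0" --pt "0 -1 0 0 0 0"

```text
t: 3.0
tool_pos: [0.498, -0.1983, 0.4043]
orientation: [0.452, -3.108, -0.002]
force: [-0.5, 0.9, -0.1]
opening: 0.0929
gripper_force: 0.0
```

```bash
python3 - <<'E'
from h import *
print(delta([.4935,-.273,.16],np.radians(106.5)), read_state()["tool_pos"],read_state()["t"])
E
```

```text
(array([ 1.278e-01, -3.521e-01,  3.863e-01,  4.000e-04, -1.000e-04,
        2.000e-04]), array([ 0.4935, -0.273 ,  0.327 ])) [ 0.49800175 -0.19831321  0.40434577] 3.0
```

Call:
arm_command --pt "0.06 -0.18 0.1 0 0 0" --pt "0.128 -0.352 0.2 0 0 0" --pt "0.128 -0.352 0.386 0 0 0" --pt "0.128 -0.352 0.386 0 0 0" --pt "0.128 -0.352 0.386 0 0 0"

```text
t: 3.62
tool_pos: [0.4936, -0.2724, 0.3289]
orientation: [-0.455, 3.108, -0.001]
force: [0.2, -0.3, 0.7]
opening: 0.0929
gripper_force: 0.0
```

```bash
python3 - <<'E'
from h import *
t=read_camera("top");s=read_camera("side")
a=cv2.resize(t["image"][180:310,330:460],(520,520),interpolation=2)
b=cv2.resize(s["image"][170:310,270:340],(280,560),interpolation=2)
o=np.zeros((560,800,3),np.uint8);o[:520,:520]=a;o[:,520:]=b
cv2.imwrite("pics/c3.png",o[:,:,::-1])
print(delta([.4935,-.273,.025],np.radians(106.5)), read_state()["tool_pos"])
# projected tips at current pose
st=read_state();A=R.from_rotvec(st["orientation"]).as_matrix()
for c in(t,s): print([proj(c,st["tool_pos"]+A@np.array([0,y,.186])).round(1)[0].tolist() for y in(-.055,0,.055)])
E
```

```text
(array([ 0.0025,  0.0026,  0.6892, -0.0007,  0.0007,  0.0008]), array([ 0.4935, -0.273 ,  0.192 ])) [ 0.49376625 -0.27314025  0.32983732]
[[414.6, 237.5], [395.9, 235.6], [377.3, 233.8]]
[[338.0, 233.5], [325.8, 224.6], [314.5, 216.4]]
```

View pics/c3.png

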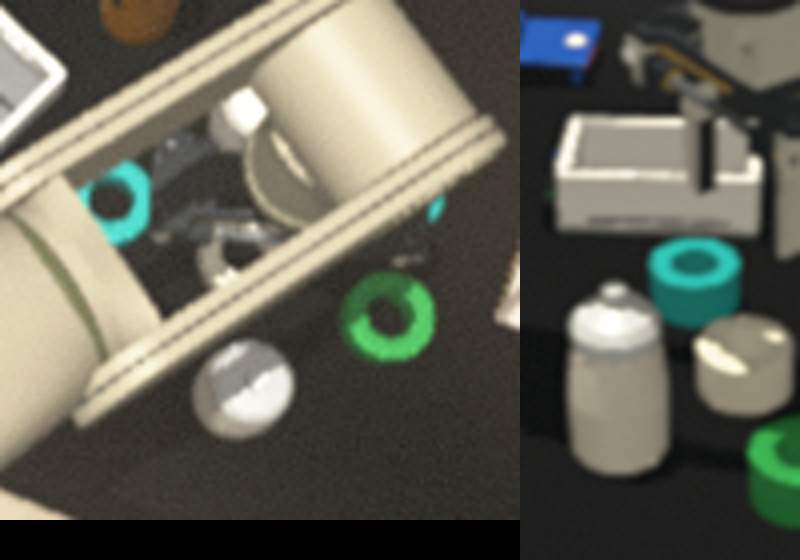

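The fingertips in the side view, about (315,217) and (337,234), straddle the roll and agree with the calibration. I'll descend and grip.

Call:
arm_command --pt "0 0 0.2 0 0 0" --pt "0 0 0.4 0 0 0" --pt "0 0 0.55 0 0 0" --pt "-0.005 0 0.64 0 0 0" --pt "-0.005 0 0.69 0 0 0"

```text
t: 4.35
tool_pos: [0.4944, -0.2736, 0.1898]
orientation: [-0.453, 3.108, -0.001]
force: [-0.5, 0.2, 1.4]
opening: 0.0929
gripper_force: 0.0
```

Call:
arm_command --pt "0 0 0 0 0 0" --pt "0 0 0 0 0 0" --pt "0 0 0 0 0 0" --pt "0 0 0 0 0 0" --pt "0 0 0 0 0 0" --fingers 1 --force 20

```text
t: 4.97
tool_pos: [0.4943, -0.274, 0.1907]
orientation: [-0.452, 3.108, -0.002]
force: [-0.5, 0.9, 6.2]
opening: 0.0671
gripper_force: 20.0
```

Call:
arm_command --pt "0 0 0 0 0 0" --pt "0 0 0 0 0 0" --pt "0 0 0 0 0 0" --pt "0 0 0 0 0 0" --pt "0 0 0 0 0 0"

```text
t: 5.6
tool_pos: [0.4943, -0.274, 0.1907]
orientation: [-0.452, 3.108, -0.002]
force: [-2.1, 1.0, 5.3]
opening: 0.0667
gripper_force: 20.0
```

Call:
arm_command --pt "0 0 -0.1 0 0 0" --pt "0 0 -0.25 0 0 0" --pt "0 0 -0.4 0 0 0" --pt "0 0 -0.6 0 0 0" --pt "0 0 -0.6 0 0 0"

```text
t: 6.22
tool_pos: [0.4951, -0.2746, 0.315]
orientation: [-0.451, 3.103, -0.009]
force: [-0.1, 0.3, -1.1]
opening: 0.067
gripper_force: 20.0
```

```bash
python3 - <<'E'
from h import *
s=read_state();print(s["q"],s["opening"],s["force"])
y=np.radians(-22.1)
A=R.from_rotvec(s["orientation"]).as_matrix();print(np.degrees(np.arctan2(A[1,1],A[0,1])))
print(A.T@(np.array([.5122,-.014,0])-s["tool_pos"])/.2)
E
```

```text
[-5.96870716e-01  9.50137253e-02  1.69248485e+00 -5.21923287e-05
  1.34583431e+00 -2.45649262e+00] 0.06697038429568977 [-0.1279681   0.32531655 -1.14929805]
106.54818621901944
[-0.44488938  1.23455431  1.56961926]
```

Call:
arm_command --pt "-0.09 0.2 0 0 0 0.058" --pt "-0.18 0.4 0 0 0 0.116" --pt "-0.27 0.6 0 0 0 0.174" --pt "-0.36 0.8 0 0 0 0.232" --pt "-0.44 1 0 0 0 0.29"

```text
t: 6.85
tool_pos: [0.5209, -0.0554, 0.3092]
orientation: [-0.971, -2.987, 0.0]
force: [0.7, -0.9, -0.7]
opening: 0.0672
gripper_force: 20.0
```

Call:
arm_command --pt "0 0 0 0 0 0.058" --pt "0 0 0 0 0 0.116" --pt "0 0 0 0 0 0.174" --pt "0 0 0 0 0 0.232" --pt "0 0 0 0 0 0.29"

```text
t: 7.48
tool_pos: [0.5208, -0.0568, 0.309]
orientation: [-2.185, -2.255, 0.001]
force: [-0.3, -0.4, -1.0]
opening: 0.0671
gripper_force: 20.0
```

```bash
python3 - <<'E'
from h import *
print(delta([.5122,-.014,.12],np.radians(-22.1)),read_state()["q"])
E
```

```text
(array([ 0.2153, -0.0361,  0.11  , -0.0004,  0.    ,  0.1328]), array([ 0.5122, -0.014 ,  0.287 ])) [-2.06521380e-01 -7.84112411e-03  1.81000428e+00 -6.50135421e-05
  1.34070838e+00 -2.38016397e-01]
```

Call:
arm_command --pt "0.1 -0.018 0.05 0 0 0.05" --pt "0.215 -0.036 0.11 0 0 0.1" --pt "0.215 -0.036 0.11 0 0 0.133" --pt "0.215 -0.036 0.11 0 0 0.133" --pt "0.215 -0.036 0.11 0 0 0.133"

```text
t: 8.1
tool_pos: [0.5124, -0.0144, 0.2876]
orientation: [2.599, 1.764, -0.0]
force: [-0.3, -0.7, -0.8]
opening: 0.0673
gripper_force: 20.0
```

```bash
python3 - <<'E'
from h import *
t=read_camera("top");s=read_camera("side")
a=cv2.resize(t["image"][160:260,270:370],(400,400),interpolation=2)
b=cv2.resize(s["image"][150:240,260:360],(400,360),interpolation=2)
o=np.zeros((400,800,3),np.uint8);o[:,:400]=a;o[:360,400:]=b
cv2.imwrite("pics/c4.png",o[:,:,::-1])
print(delta([.5122,-.014,.0305],np.radians(-22.1)),read_state()["tool_pos"])
E
```

```text
(array([ 1.60e-03, -2.30e-03,  4.51e-01,  1.00e-04, -0.00e+00,  2.10e-03]), array([ 0.5122, -0.014 ,  0.1975])) [ 0.51247981 -0.01446775  0.28769076]
```

View pics/c4.png

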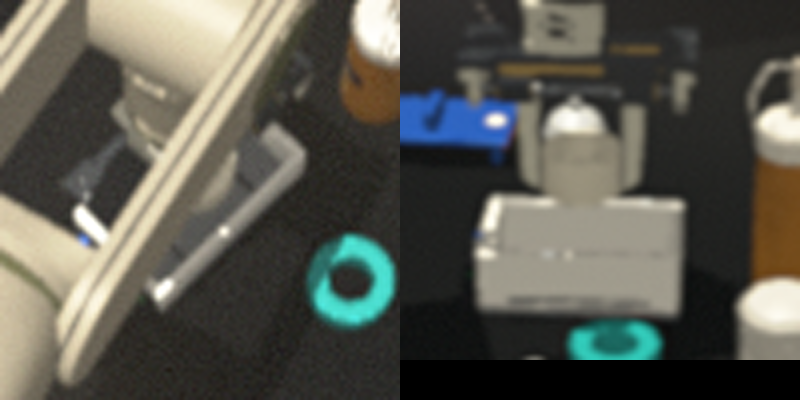

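The side view shows the roll held level and centred over the bay, with the roll's middle at crop x 581 and the rim's at about 584. I'll lower it.

Call:
arm_command --pt "0 0 0.1 0 0 0" --pt "0 0 0.2 0 0 0" --pt "0 0 0.3 0 0 0" --pt "0 0 0.38 0 0 0" --pt "0 0 0.42 0 0 0"

```text
t: 8.82
tool_pos: [0.5122, -0.0143, 0.2026]
orientation: [-2.601, -1.761, 0.001]
force: [0.0, 0.6, -1.3]
opening: 0.0668
gripper_force: 20.0
```

Call:
arm_command --pt "0 0 0.015 0 0 0" --pt "0 0 0.02 0 0 0" --pt "0 0 0.025 0 0 0" --pt "0 0 0.03 0 0 0" --pt "0 0 0.03 0 0 0"

```text
t: 9.45
tool_pos: [0.5125, -0.0142, 0.1977]
orientation: [2.601, 1.761, 0.0]
force: [0.0, 0.4, -0.7]
opening: 0.0671
gripper_force: 20.0
```

Call:
arm_command --pt "0 0 0.005 0 0 0" --pt "0 0 0.007 0 0 0" --pt "0 0 0.007 0 0 0" --pt "0 0 0.007 0 0 0" --pt "0 0 0.007 0 0 0"

```text
t: 10.07
tool_pos: [0.5126, -0.0142, 0.1967]
orientation: [2.601, 1.761, 0.0]
force: [-2.5, -0.2, 6.1]
opening: 0.0671
gripper_force: 20.0
```

Call:
arm_command --pt "0 0 0 0 0 0" --pt "0 0 0 0 0 0" --pt "0 0 0 0 0 0" --pt "0 0 0 0 0 0" --pt "0 0 0 0 0 0" --fingers -0.8

```text
t: 10.7
tool_pos: [0.5124, -0.0142, 0.1961]
orientation: [-2.601, -1.762, 0.0]
force: [-1.5, 0.2, 0.1]
opening: 0.0839
gripper_force: 0.0
```

Call:
arm_command --pt "0 0 -0.05 0 0 0" --pt "0 0 -0.2 0 0 0" --pt "0 0 -0.45 0 0 0" --pt "0 0 -0.7 0 0 0" --pt "0 0 -0.8 0 0 0"

```text
t: 11.32
tool_pos: [0.5132, -0.0143, 0.361]
orientation: [2.598, 1.759, 0.007]
force: [-0.5, 0.7, 0.7]
opening: 0.0836
gripper_force: 0.0
```

```bash
python3 - <<'E'
from h import *
c=np.mean([[.5075,.2647],[.3942,.3163],[.5104,.2675],[.3973,.3188]],0);print(c)
d=np.array([.5075-.3942,.2647-.3163]);print(np.degrees(np.arctan2(d[1],d[0])))
print(delta([*c,.15],np.arctan2(d[1],d[0])),read_state()["q"])
E
```

```text
[0.45235  0.291825]
-24.485851573762975
(array([ 1.3079e+00, -8.5220e-01,  2.1690e-01,  1.9000e-03, -6.0000e-04,
        1.5000e-02]), array([0.4524, 0.2918, 0.317 ])) [-1.27734865e-01 -8.38605859e-02  1.78597469e+00  3.75626699e-06
  1.43314876e+00  2.52615615e-01]
```

Call:
arm_command --pt "0.15 -0.1 0 0 0 0" --pt "0.35 -0.23 0 0 0 0" --pt "0.55 -0.36 0 0 0 0" --pt "0.75 -0.5 0 0 0 0" --pt "0.9 -0.6 0 0 0 0"

```text
t: 11.95
tool_pos: [0.4671, 0.1992, 0.3571]
orientation: [2.6, 1.763, 0.002]
force: [0.7, -0.8, -0.3]
opening: 0.0842
gripper_force: 0.0
```

Call:
arm_command --pt "0.2 -0.12 0 0 0 0.005" --pt "0.38 -0.23 0 0 0 0.015" --pt "0.408 -0.252 0.1 0 0 0.015" --pt "0.408 -0.252 0.15 0 0 0.015" --pt "0.408 -0.252 0.15 0 0 0.015"

```text
t: 12.58
tool_pos: [0.4511, 0.2907, 0.3246]
orientation: [2.643, 1.699, -0.005]
force: [-0.9, 0.1, -0.3]
opening: 0.0836
gripper_force: 0.0
```

```bash
python3 - <<'E'
from h import *
t=read_camera("top");s=read_camera("side")
a=cv2.resize(t["image"][150:250,200:350],(600,400),interpolation=2)
b=cv2.resize(s["image"][130:205,230:280],(200,300),interpolation=2)
o=np.zeros((400,800,3),np.uint8);o[:,:600]=a;o[:300,600:]=b
cv2.imwrite("pics/c5.png",o[:,:,::-1])
print(delta([.4524,.2918,.051],np.radians(-24.5)),read_state()["tool_pos"])
E
```

```text
(array([ 5.800e-03,  1.500e-03,  5.407e-01, -0.000e+00,  1.000e-04,
       -4.000e-04]), array([0.4524, 0.2918, 0.218 ])) [0.45167275 0.29091375 0.32614701]
```

View pics/c5.png

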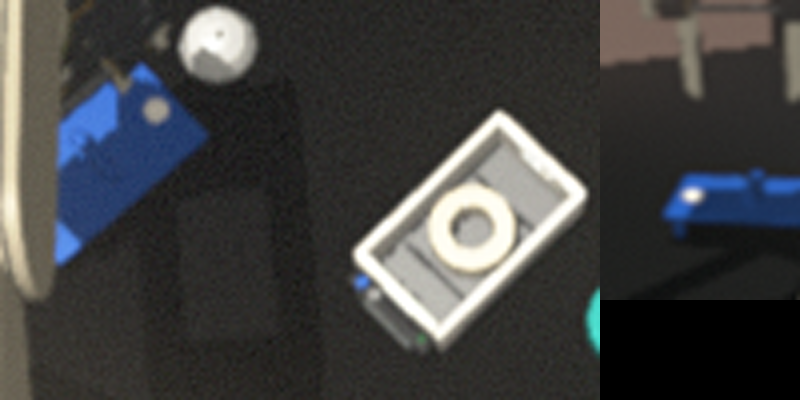

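The crop shows the roll flat in the bay at (472,227), between the ribs, with both ribs visible. The cover is untouched. I'll descend onto the rib and check the roll's offset.

```bash
python3 - <<'E'
from h import *
t=read_camera("top");h=cv2.cvtColor(t["image"],cv2.COLOR_RGB2HSV).astype(int)
p=cast(t,[(200+472/4-.4,150+227/4-.4)],.044)[0]-[.5112,-.0141]
a=np.radians(-22);print(p, p@[np.cos(a),np.sin(a)],p@[-np.sin(a),np.cos(a)])
E
```

```text
[-6.18616491e-05 -1.30892840e-03] 0.0004329760855378084 -0.0012367910581749936
```

Call:
arm_command --pt "0.006 0 0.15 0 0 0" --pt "0.006 0 0.3 0 0 0" --pt "0.006 0 0.42 0 0 0" --pt "0.006 0 0.5 0 0 0" --pt "0.006 0 0.53 0 0 0"

```text
t: 13.35
tool_pos: [0.4519, 0.2927, 0.2197]
orientation: [-2.643, -1.699, 0.001]
force: [-0.7, -0.6, -0.3]
opening: 0.0838
gripper_force: 0.0
```

Call:
arm_command --pt "0 0 0.005 0 0 0" --pt "0 0 0.005 0 0 0" --pt "0 0 0.005 0 0 0" --pt "0 0 0.005 0 0 0" --pt "0 0 0.005 0 0 0" --fingers 1 --force 30

```text
t: 13.98
tool_pos: [0.4519, 0.2931, 0.2194]
orientation: [2.642, 1.7, 0.001]
force: [0.1, 0.5, 0.7]
opening: 0.0382
gripper_force: 0.0
```

Call:
arm_command --pt "0 0 0 0 0 0" --pt "0 0 0 0 0 0" --pt "0 0 0 0 0 0" --pt "0 0 0 0 0 0" --pt "0 0 0 0 0 0"

```text
t: 14.6
tool_pos: [0.4518, 0.293, 0.2191]
orientation: [2.642, 1.7, -0.0]
force: [-0.2, 0.2, -0.0]
opening: 0.0113
gripper_force: 30.0
```

Call:
arm_command --pt "0 0 -0.05 0 0 0" --pt "0 0 -0.15 0 0 0" --pt "0 0 -0.3 0 0 0" --pt "0 0 -0.45 0 0 0" --pt "0 0 -0.45 0 0 0"

```text
t: 15.22
tool_pos: [0.4529, 0.2936, 0.3126]
orientation: [2.642, 1.699, 0.009]
force: [0.7, 0.3, -0.9]
opening: 0.0116
gripper_force: 30.0
```

```bash
cat > m.py <<'E'
from h import *
t=read_camera("top");s=read_camera("side");st=read_state()
A=R.from_rotvec(st["orientation"]).as_matrix();g=st["tool_pos"];print("tcp",g,"yaw",np.degrees(np.arctan2(A[1,1],A[0,1])),st["opening"],st["force"])
zp=g[2]-.2191+.029
for n,c in(("top",t),("side",s)):
    h=cv2.cvtColor(c["image"],cv2.COLOR_RGB2HSV).astype(int);H,S,V=h[...,0],h[...,1],h[...,2]
    b=(H>90)&(H<130)&(S>130)&(V>40);b=cv2.morphologyEx(b.astype(np.uint8),3,np.ones((9,9)))>0
    m=b&(S<110)&(V>90)
    for a,ce,_ in blobs(m,8):
        w=cast(c,ce,zp)[0]-g[:2];print(n,a,ce.round(1),"in tool x,y:",(A[:2,:2].T@w).round(4))
E
python3 m.py
```

```text
tcp [0.45173315 0.2930297  0.30903953] yaw -24.488835413892847 0.011905772514522312 [ 9.71208431e-05 -1.12196783e+00 -1.98418402e+00]
top 49 [233.4 167.5] in tool x,y: [0.0003 0.063 ]
side 19 [251.2 157.3] in tool x,y: [ 0.0032 -0.0601]
side 8 [263.  156.4] in tool x,y: [ 0.0164 -0.0159]
side 11 [269.4 156.9] in tool x,y: [0.0133 0.01  ]
side 21 [282.1 158.3] in tool x,y: [0.0039 0.062 ]
```

```bash
python3 - <<'E'
from h import *
print(delta([.5107,-.0152,.309-.167],np.radians(-22.0)),read_state()["q"])
E
```

```text
(array([-1.2803e+00,  9.0710e-01,  1.0000e-04,  1.0000e-04, -1.0000e-04,
       -1.3800e-02]), array([ 0.5107, -0.0152,  0.309 ])) [ 4.80223595e-01  3.06952787e-02  1.77103301e+00 -2.66083730e-05
  1.33947882e+00  9.07640461e-01]
```

Call:
arm_command --pt "-0.1 0.07 0 0 0 0" --pt "-0.25 0.18 0 0 0 0" --pt "-0.45 0.32 0 0 0 0" --pt "-0.6 0.42 0 0 0 0" --pt "-0.7 0.5 0 0 0 0"

```text
t: 15.95
tool_pos: [0.4842, 0.1225, 0.3072]
orientation: [-2.642, -1.698, 0.005]
force: [-1.0, 0.2, -1.2]
opening: 0.0115
gripper_force: 30.0
```

Call:
arm_command --pt "-0.15 0.1 0 0 0 -0.005" --pt "-0.3 0.21 0 0 0 -0.014" --pt "-0.45 0.31 0 0 0 -0.014" --pt "-0.55 0.38 0 0 0 -0.014" --pt "-0.58 0.407 0 0 0 -0.014"

```text
t: 16.58
tool_pos: [0.5103, -0.0162, 0.3075]
orientation: [-2.604, -1.754, 0.003]
force: [-0.7, 0.6, -1.7]
opening: 0.0117
gripper_force: 30.0
```

```bash
python3 m.py; python3 - <<'E'
from h import *
t=read_camera("top");s=read_camera("side")
a=cv2.resize(t["image"][160:250,270:370],(400,360),interpolation=2)
b=cv2.resize(s["image"][150:240,260:360],(400,360),interpolation=2)
cv2.imwrite("pics/c6.png",np.hstack([a,b])[:,:,::-1])
print(delta([.5107,-.0152,.12],np.radians(-22.0)))
E
```

```text
tcp [ 0.51048871 -0.0153533   0.30798259] yaw -22.032804583613277 0.011903386313720687 [ 0.23923958  0.05409133 -0.93407288]
side 31 [300.3 188.5] in tool x,y: [ 0.0177 -0.0143]
side 36 [308.3 188.6] in tool x,y: [0.0185 0.0125]
side 28 [286.1 191. ] in tool x,y: [-0.0025 -0.0599]
side 30 [323.1 191.9] in tool x,y: [-0.0027  0.0633]
(array([-0.0032,  0.0025,  0.1072, -0.0004, -0.    ,  0.0002]), array([ 0.5107, -0.0152,  0.287 ]))
```

View pics/c6.png

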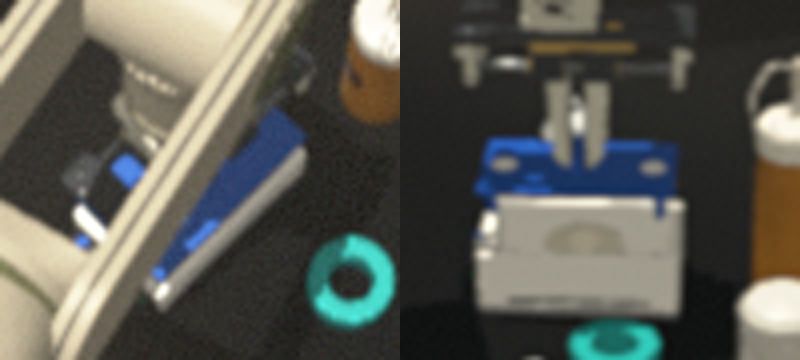

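Call:
arm_command --pt "0.008 0 0.05 0 0 0" --pt "0.008 0 0.1 0 0 0" --pt "0.008 0 0.13 0 0 0" --pt "0.008 0 0.14 0 0 0" --pt "0.008 0 0.145 0 0 0"

```text
t: 17.4
tool_pos: [0.5114, -0.0136, 0.2801]
orientation: [2.604, 1.757, 0.0]
force: [-1.0, 0.1, -1.4]
opening: 0.0117
gripper_force: 30.0
```

Call:
arm_command --pt "0 0 0.01 0 0 0" --pt "0 0 0.02 0 0 0" --pt "0 0 0.03 0 0 0" --pt "0 0 0.035 0 0 0" --pt "0 0 0.035 0 0 0"

```text
t: 18.02
tool_pos: [0.5113, -0.0136, 0.273]
orientation: [-2.604, -1.757, 0.0]
force: [-0.1, -0.6, -0.3]
opening: 0.0115
gripper_force: 30.0
```

Call:
arm_command --pt "0 0 0.01 0 0 0" --pt "0 0 0.02 0 0 0" --pt "0 0 0.03 0 0 0" --pt "0 0 0.04 0 0 0" --pt "0 0 0.04 0 0 0"

```text
t: 18.65
tool_pos: [0.5116, -0.0136, 0.2656]
orientation: [2.604, 1.757, 0.001]
force: [-0.1, 0.4, 2.6]
opening: 0.0116
gripper_force: 30.0
```

Call:
arm_command --pt "0 0 0.005 0 0 0" --pt "0 0 0.01 0 0 0" --pt "0 0 0.015 0 0 0" --pt "0 0 0.02 0 0 0" --pt "0 0 0.02 0 0 0"

```text
t: 19.27
tool_pos: [0.5121, -0.0137, 0.2626]
orientation: [2.603, 1.756, 0.003]
force: [-2.4, 0.4, 9.3]
opening: 0.0116
gripper_force: 30.0
```

The clips engage at the expected height with a gentle force rise, so I'll keep pressing at the middle.

Call:
arm_command --pt "0 0 0.01 0 0 0" --pt "0 0 0.015 0 0 0" --pt "0 0 0.02 0 0 0" --pt "0 0 0.025 0 0 0" --pt "0 0 0.025 0 0 0" --force 45

```text
t: 19.9
tool_pos: [0.5114, -0.0133, 0.2569]
orientation: [-2.604, -1.757, -0.001]
force: [-6.0, 2.5, 8.7]
opening: 0.0118
gripper_force: 45.5
```

Call:
arm_command --pt "0 0 0.007 0 0 0" --pt "0 0 0.014 0 0 0" --pt "0 0 0.02 0 0 0" --pt "0 0 0.025 0 0 0" --pt "0 0 0.025 0 0 0"

```text
t: 20.52
tool_pos: [0.511, -0.0134, 0.253]
orientation: [-2.603, -1.757, 0.002]
force: [-16.1, 3.5, 25.3]
opening: 0.0118
gripper_force: 45.0
```

Call:
arm_command --pt "-0.004 -0.004 0.004 0 0 0" --pt "-0.004 -0.006 0.006 0 0 0" --pt "-0.004 -0.006 0.008 0 0 0" --pt "-0.004 -0.006 0.008 0 0 0" --pt "-0.004 -0.006 0.008 0 0 0"

```text
t: 21.15
tool_pos: [0.5104, -0.0135, 0.253]
orientation: [-2.604, -1.758, -0.002]
force: [-15.1, 5.6, 32.9]
opening: 0.0117
gripper_force: 45.0
```

The height has stopped at the fully-down value of 0.253. I'll release, rise, and close the fingers for pressing the pads.

Call:
arm_command --pt "0 0 -0.01 0 0 0" --pt "0 0 -0.01 0 0 0" --pt "0 0 -0.01 0 0 0" --pt "0 0 -0.01 0 0 0" --pt "0 0 -0.01 0 0 0" --fingers 0

```text
t: 21.78
tool_pos: [0.5099, -0.014, 0.2513]
orientation: [-2.604, -1.757, 0.0]
force: [1.3, 0.8, -0.4]
opening: 0.0461
gripper_force: 0.0
```

Call:
arm_command --pt "0 0 -0.08 0 0 0" --pt "0 0 -0.16 0 0 0" --pt "0 0 -0.24 0 0 0" --pt "0 0 -0.3 0 0 0" --pt "0 0 -0.3 0 0 0"

```text
t: 22.4
tool_pos: [0.5105, -0.014, 0.3132]
orientation: [2.602, 1.756, 0.003]
force: [0.2, -0.2, -0.2]
opening: 0.0464
gripper_force: 0.0
```

```bash
cat > v.py <<'E'
from h import *
t=read_camera("top");s=read_camera("side");st=read_state();print(st["tool_pos"],st["force"],st["opening"],st["q"])
for c,z in((s,.063),(t,.063)):
    h=cv2.cvtColor(c["image"],cv2.COLOR_RGB2HSV).astype(int);H,S,V=h[...,0],h[...,1],h[...,2]
    b=(H>90)&(H<130)&(S>130)&(V>40);b=cv2.morphologyEx(b.astype(np.uint8),3,np.ones((9,9)))>0
    for a,ce,_ in blobs(b&(S<110)&(V>80),8):print(a,ce.round(1),cast(c,ce,z)[0].round(4))
    a=np.radians(-22)
    for k in(1,-1):
        P=[.5115+k*.062*np.cos(a),-.0138+k*.062*np.sin(a)];print("expect",np.round(P,4),proj(c,[[*P,.063],[*P,.076]]).round(1).tolist())
print("pad+",delta([P[0]+.124*np.cos(a),P[1]+.124*np.sin(a),.09-.019+.019],a)[0])
E
python3 v.py;python3 - <<'E'
from h import *
s=read_camera("side")
cv2.imwrite("pics/c7.png",cv2.resize(s["image"][165:240,265:345],(640,600),interpolation=2)[:,:,::-1])
E
```

```text
[ 0.50984811 -0.01390446  0.31138452] [ 0.38522982 -0.04163883 -0.46242858] 0.04673855751597265 [-1.27800177e-01 -4.89006294e-02  1.84565370e+00 -5.15651360e-05
  1.34498368e+00  2.55626357e-01]
34 [286.1 204.9] [0.4529 0.0085]
28 [323.  205.8] [ 0.569  -0.0385]
expect [ 0.569 -0.037] [[322.9, 205.6], [322.9, 202.2]]
expect [0.454  0.0094] [[286.4, 204.7], [286.2, 201.4]]
expect [ 0.569 -0.037] [[330.7, 191.2], [330.8, 190.0]]
expect [0.454  0.0094] [[303.3, 218.2], [303.1, 217.3]]
pad+ [ 3.400e-03  3.175e-01  2.719e-01 -0.000e+00  0.000e+00  2.000e-04]
```

View pics/c7.png

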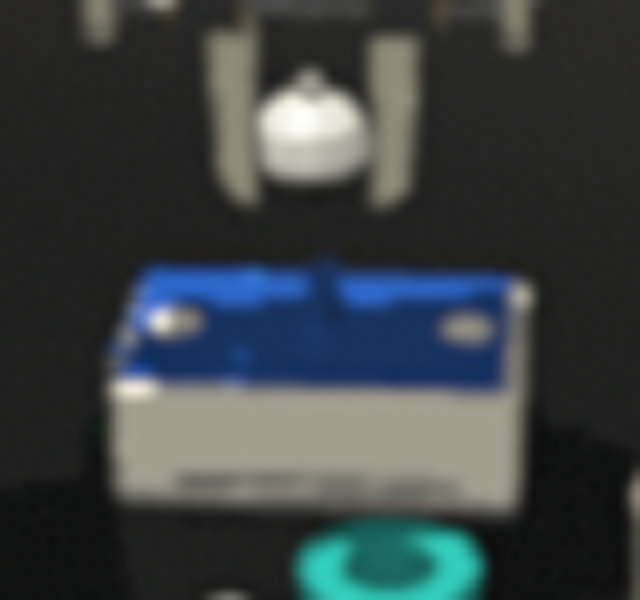

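The side crop shows the cover flat in the rim. Both thumb marks, at about (286,205) and (323,206), lie where they should for fully down. I'll press each pad with closed fingers to make sure.

Call:
arm_command --pt "0 0.1 0 0 0 0" --pt "0.003 0.2 0 0 0 0" --pt "0.003 0.317 0 0 0 0" --pt "0.003 0.317 0 0 0 0" --pt "0.003 0.317 0.1 0 0 0" --fingers 1

```text
t: 23.18
tool_pos: [0.5691, -0.037, 0.2918]
orientation: [2.603, 1.757, 0.002]
force: [-0.1, 0.4, -0.3]
opening: 0.0021
gripper_force: 0.0
```

Call:
arm_command --pt "0 0 0.08 0 0 0" --pt "0 0 0.14 0 0 0" --pt "0 0 0.18 0 0 0" --pt "0 0 0.19 0 0 0" --pt "0 0 0.2 0 0 0"

```text
t: 23.8
tool_pos: [0.5685, -0.0369, 0.2507]
orientation: [-2.603, -1.757, 0.001]
force: [-0.1, 0.9, 0.4]
opening: 0.0003
gripper_force: 0.0
```

Call:
arm_command --pt "0 0 0.006 0 0 0" --pt "0 0 0.012 0 0 0" --pt "0 0 0.018 0 0 0" --pt "0 0 0.022 0 0 0" --pt "0 0 0.022 0 0 0"

```text
t: 24.42
tool_pos: [0.5687, -0.037, 0.2493]
orientation: [-2.603, -1.757, 0.002]
force: [-13.9, 2.3, 22.8]
opening: 0.0003
gripper_force: 11.4
```

The +x end is stiff at 0.0633, so it is down. Now the other end.

Call:
arm_command --pt "0 0 -0.1 0 0 0" --pt "0 0 -0.24 0 0 0" --pt "0 -0.2 -0.24 0 0 0" --pt "0 -0.4 -0.24 0 0 0" --pt "0 -0.62 -0.24 0 0 0"

```text
t: 25.05
tool_pos: [0.4532, 0.0095, 0.2957]
orientation: [2.604, 1.756, 0.001]
force: [-0.3, 0.8, 0.0]
opening: 0.0006
gripper_force: 0.0
```

Call:
arm_command --pt "0 0 0.08 0 0 0" --pt "0 0 0.15 0 0 0" --pt "0 0 0.19 0 0 0" --pt "0 0 0.21 0 0 0" --pt "0 0 0.217 0 0 0"

```text
t: 25.68
tool_pos: [0.4543, 0.0091, 0.2513]
orientation: [-2.604, -1.757, 0.001]
force: [-0.2, 0.3, 0.5]
opening: 0.0004
gripper_force: 0.0
```

Call:
arm_command --pt "0 0 0.006 0 0 0" --pt "0 0 0.012 0 0 0" --pt "0 0 0.018 0 0 0" --pt "0 0 0.022 0 0 0" --pt "0 0 0.022 0 0 0"

```text
t: 26.3
tool_pos: [0.4543, 0.0093, 0.2493]
orientation: [2.604, 1.757, 0.0]
force: [-9.8, 0.6, 17.8]
opening: 0.0005
gripper_force: 9.2
```

Call:
arm_command --pt "0 0 -0.1 0 0 0" --pt "0 0 -0.25 0 0 0" --pt "0 0 -0.5 0 0 0" --pt "0 0 -0.75 0 0 0" --pt "0 0 -0.8 0 0 0" --fingers -0.5

```text
t: 26.92
tool_pos: [0.4548, 0.0093, 0.4119]
orientation: [2.6, 1.755, 0.009]
force: [0.1, 0.3, -0.5]
opening: 0.0457
gripper_force: 0.0
```

Call:
arm_command --pt "0.2 -0.15 0 0 0 0" --pt "0.4 -0.3 0 0 0 0" --pt "0.6 -0.45 0 0 0 0" --pt "0.75 -0.55 0 0 0 0" --pt "0.75 -0.55 0 0 0 0"

```text
t: 27.55
tool_pos: [0.4072, 0.1914, 0.4064]
orientation: [-2.6, -1.762, 0.002]
force: [0.7, -1.0, 0.3]
opening: 0.0699
gripper_force: 0.0
```

```bash
python3 v.py; python3 - <<'E'
from h import *
t=read_camera("top");s=read_camera("side")
a=cv2.resize(t["image"][140:300,230:420],(475,400),interpolation=2)
b=cv2.resize(s["image"][160:290,270:375],(323,400),interpolation=2)
cv2.imwrite("pics/c8.png",np.hstack([a,b])[:,:,::-1])
E
```

```text
[0.40791909 0.18951595 0.40656436] [-1.02827203 -0.10492624 -0.03960752] 0.06956806908413594 [ 3.21032004e-01 -2.87784509e-01  1.88119810e+00 -4.37007574e-04
  1.54935290e+00  7.03304803e-01]
30 [286.5 204.7] [0.4545 0.0098]
28 [323.  205.8] [ 0.569  -0.0385]
expect [ 0.569 -0.037] [[322.9, 205.6], [322.9, 202.2]]
expect [0.454  0.0094] [[286.4, 204.7], [286.2, 201.4]]
45 [330.8 192. ] [ 0.5664 -0.0384]
24 [293.7 218.8] [0.4409 0.0365]
50 [303.3 219.1] [0.4514 0.0082]
expect [ 0.569 -0.037] [[330.7, 191.2], [330.8, 190.0]]
expect [0.454  0.0094] [[303.3, 218.2], [303.1, 217.3]]
pad+ [-7.4970e-01  1.1702e+00  7.4790e-01 -2.0000e-04  3.0000e-04  5.0000e-04]
```

View pics/c8.png

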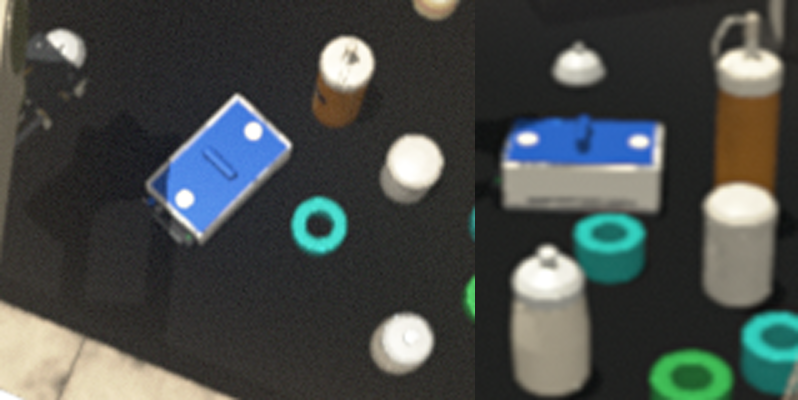

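The cover sits evenly inside the rim, with its marks at (254,131) and (184,199). All the bystanders are standing and the gripper is clear, so I'll hand in.

```bash
python3 -c "
from plant import *
print(close_job())"
```

```text
the job is handed in; nothing more can be done
None
```

The sticker roll lies flat in the bay between the ribs, the cover is pressed fully down (both ends firm at rim height, the clips themselves not visible), the four bystanders are still standing, and I handed the job in at about 28 s; no verdict was returned.

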